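# Lock the hitch post with a linchpin

### The arm

A 6-joint arm with a two-finger parallel gripper is mounted at the origin on a cart in front of the work surface, level with it; the furniture and walls round the work are solid. World frame = base frame: x ahead of the robot, y to its left, z up, the work surface at z = 0. Lengths are in mm, angles in rad, forces in N, time in s.
With the tool pointing down it reaches from about 300 to 775 mm from the base axis. Payload 14.6 kg.
Tool frame: the origin (TCP) lies at the centre of the arm's flange, where the gripper is bolted on; the fingertips stand 199 mm ahead of it and the grasp point (between the pads) lies 180 mm ahead of it; z points along the fingers, y is the line along which they close (so a half turn about z gives the same grasp; the last joint's range is limited). The gripper opens to 94 mm and grips with 3 to 60 N. Pads are 16 mm wide; open, the fingers measure 119 mm over their backs; the gripper's body (75 mm by 177 mm) begins 78 mm behind the grasp point.
Start: joints at [1.186, 0.3, 1.521, -0, 1.321, -0.067], TCP at [171.86, 522.451, 404.646] pointing down, gripper open.
Joint ranges: [-3.03, 3.03], [-0.79, 2.21], [0.23, 2.52], [-1.04, 4.18], [0, 3.07], [-2.55, 2.55]. Speed limits (rad/s): [2.22, 2.22, 2.57, 3.14, 3.14, 3.14].

### API

Orientations are given as [roll, pitch, yaw] about the fixed x, y, z axes, in that order (R = Rz(yaw) Ry(pitch) Rx(roll)).
In Python, from cell import manip, optics, workorder gives the robot as it stands.
- The arm moves only by the tool step_arm, never from a script. Its argument "increments" is a list that holds one entry, the list of rows, each a list of 7 numbers: the turn, a rotation vector about the tool's x, y, z as a fraction of full scale, then the shift along the tool's x, y, z as a fraction of full scale, then the closure, from -1 (fully open) to 1 (shut). In form: [[[wx, wy, wz, tx, ty, tz, fingers], ...]]. A call has 1 to 5 rows; each row shifts and turns the commanded pose from where the row before left it, along the tool's axes as they then stand; what a row does not reach is not made up. Full scale, the value 1, is 40 mm for a shift and 45 degrees for a turn. A row lasts 1/10 s, in which the tool goes at most 50 mm and 8.59 degrees, less where a joint would pass 70% of its speed; a pose out of reach is approached as far as the arm can. A call with a number of a shift or a turn outside -1 to 1 is refused whole. A call with a gripper value outside its range is refused whole. The fingers move at their own pace and stop on an object; "newtons" is the grip in N (left out, the last holds). Time passes only in rows, so rows that do not move let the fingers close. It gives the time, the measured TCP pose, the force, the opening and the grip force at its end, in the units of the state.
- manip.read_state(): the state, without advancing time (a new reading comes with each control period).
- optics.camera(name): name is "side" or "top"; returns a dict with "frame" (420x560x3 uint8, red, green, blue), "range_z" (420x560 float32, mm along the optical axis (not along the pixel's ray), 0 where there is no reading), "mtx" (3x3 intrinsics, pixels), "cam_to_world" (4x4, takes a point from camera to world coordinates). Camera axes: x right, y down, z forward; pixel columns grow to the right and rows downward; lengths in mm; the calibration is good to about 2 mm. A picture is of the moment at which its call begins.
- workorder.sign_off(): hands the job in; it is judged then, once.
The state is a dict: "clock": time; "joints": joint angles; "qd": joint speeds; "effort": joint torques, N m; "eef_pos": TCP position; "eef_rot": TCP orientation; "wrist_force": force on the tool from outside, world axes, zero at the start; "moment": the same for the moment, N m; "finger_gap": finger opening in mm; "finger_force": force on a finger pad.
Only numpy, scipy, OpenCV 4.12 (cv2) and the standard library are available. Lean on these libraries where they do the work, as an engineer would, in place of code of your own. Each camera call takes 0.05 s, during which the arm holds its last target. There are 200 camera calls.

### The job

Take the linchpin out of its wooden rest and push it, lug upright, fully home through the cross hole of the hitch post, from the side away from the drawbar; the hole's exact height is not known, so feel for it and never force the pin (a few newtons are plenty). Then swing its sprung ring over the top of the post and press the ring's tab gently down until the ring snaps under the pin's end and stays there. Leave the offcut and the tape roll where they are.

Things in the scene. Friction and masses are not known exactly. Their poses are not given: they have to be found in the camera images.
- hitch: Steel hitch fixed to the bench: base plate 120 x 100 x 10 mm, a grey drawbar eye on it with its flat drawbar leading off along +x (top 22 mm up; washer to 25 mm), and an upright square steel post 30 x 30 mm in the middle. Origin: centre of the plate's underside, on the post's axis; z up. A square cross hole, 13.6 x 13.6 mm, runs through the post along x, at y = 0.
- post_face (a point): On the post's face at hitch x = -15 mm, where the pin enters (moving along hitch +x), at the hole's MEAN height, 67 mm above the hitch's origin. The post is screwed in to a depth that differs from run to run and is not measured: the true hole centre is anywhere from 14 mm below to 14 mm above this point. The post's top is 12 mm above the true hole centre. The post does not give.
- rest: Wooden rest, 62 x 44 x 42 mm, fixed on the bench; origin on its underside, x along its slot. Two slotted blocks (slot 13.6 mm wide, floor 34 mm up, walls to 42 mm) hold the pin's shank and the foot of its lug; the pin lifts straight up. The pin starts with its origin 40 mm above the rest's and its axes parallel to the rest's.
- linchpin: Steel linchpin, about 0.18 kg with its ring. Origin: on the shank's axis at the shoulder (front of the collar); x along the shank to its end, z up the lug. Square shank 12 x 12 mm, x = 0 to 45.5 mm, its end bevelled only 0.6 mm. Collar x = -4 to 0, 19 mm wide, z = -6 to 9 mm. Fully home: the collar touches the post, the origin is 15 mm before the post's axis.
- pin_lug (a point): Point inside the linchpin's upright flat grip lug, 20 mm above the shank's axis and 11 mm behind the shoulder. The lug is 14 mm long (along the pin's x), 12 mm wide (y), and its top is 12 mm above this point; pinch it across y from above, clear of the ring behind it.
- pin_hinge (a point): Middle of the ring's hinge, which lies along the linchpin's y at its x = -22 mm, z = 0. The round wire ring measures 70 mm from here to its far bar and is 70 mm wide; wire 5 mm; a dark roller 9 mm across and 18 mm long sits on the far bar.
- ring (a joint): Angle (rad) of the sprung ring. 0: in line with the shank, lying round it; grows as it swings up and back; 2.36: its stop, leaning back, to which a weak spring (up to 0.1 N m) always drives it unless caught. Pressed down past the shank's end (about 3 to 7 N on the tab) the far bar's roller snaps over the end and catches below it at about -0.14; hard stop -0.25. Released before that, it springs open.
- ring_tab (a point): Centre of the flat thumb tab on the ring's far bar, 22 (outwards) x 20 (across) x 5 mm; 84 mm from the hinge.
- offcut_block: Timber offcut 50 x 80 x 18 mm lying on the bench; origin under its centre. Bystander.
- tape_roll: Roll of masking tape, 96 mm across, 24 mm high; origin under its centre. Bystander.
Things that resemble listed ones, but are neither listed nor needed, are in the scene too. What is shaped like the linchpin but orange or yellow is not meant.

How it is judged:
By the outcome, as a careful person would: the job done as asked, in the order asked, and still so for the second after the job is handed in, with the robot touching nothing.
It also fails if it takes over 72 s, if anything falls off the work surface, if the arm or the gripper's body presses on something with over 40 N, if the wrist force passes 120 N, or if a joint passes its speed limit or range.

## Working session

There is one attempt and no reset: what is moved stays moved. The work goes in short steps, Python scripts to look and compute and a tool call to move; the robot and the scene stay as the last step left them, time stands still between calls to the robot, and variables do not carry over. Pictures are saved under pics/ and viewed, at most 10 in all, crops included, and the job is handed in when it is done.

Besides the shell and the picture viewer there is one more tool, called after "Emit:" as name([rows], argument=value, ...), one row to a line, values as JSON. step_arm: Moves the arm, as the interface text tells. Its arguments: {"type":"object","properties":{"increments":{"type":"array","items":{"type":"array","items":{"type":"array","items":{"type":"number"}}}},"newtons":{"type":"number"}},"required":["increments"]}

```bash
mkdir -p pics
python3 - <<'E'
from cell import manip, optics
import cv2, numpy as np
for n in ("top","side"):
    c=optics.camera(n); cv2.imwrite(f"pics/{n}0.png",c["frame"][:,:,::-1]); np.savez(f"{n}0.npz",**c)
    print(n,c["mtx"].round(1).tolist(),c["cam_to_world"].round(3).tolist())
print(manip.read_state())
E
```

```text
top [[388.7, 0.0, 280.8], [0.0, 388.7, 208.0], [0.0, 0.0, 1.0]] [[0.041, -0.978, 0.203, 294.058], [-0.999, -0.039, 0.011, -206.372], [-0.003, -0.203, -0.979, 892.215], [0.0, 0.0, 0.0, 1.0]]
side [[382.3, 0.0, 284.9], [0.0, 382.3, 207.5], [0.0, 0.0, 1.0]] [[0.846, -0.304, 0.438, 101.52], [-0.533, -0.467, 0.705, -807.37], [-0.01, -0.83, -0.557, 536.763], [0.0, 0.0, 0.0, 1.0]]
{'clock': 0.1, 'joints': array([ 1.18639969e+00,  3.00387152e-01,  1.52153455e+00, -1.51128944e-05,
        1.32068980e+00, -6.66021900e-02]), 'qd': array([ 0.00276231, -0.00264597, -0.00166387, -0.00130861,  0.0018428 ,
       -0.00027933]), 'effort': array([ 1.77925944e-03, -5.32647443e+01, -3.53283334e+01,  7.09837326e-02,
        2.34676333e-02, -2.05218038e-05]), 'eef_pos': array([171.85071714, 522.42375206, 404.15195685]), 'eef_rot': array([-3.14057509e+00, -5.32009306e-05,  2.82380193e+00]), 'wrist_force': array([-0.96479131, -0.24007372,  0.41229509]), 'moment': array([-0.01018583, -0.00371033,  0.01091518]), 'finger_force': 0.0, 'finger_gap': 93.9726916428169}
```

View pics/top0.png

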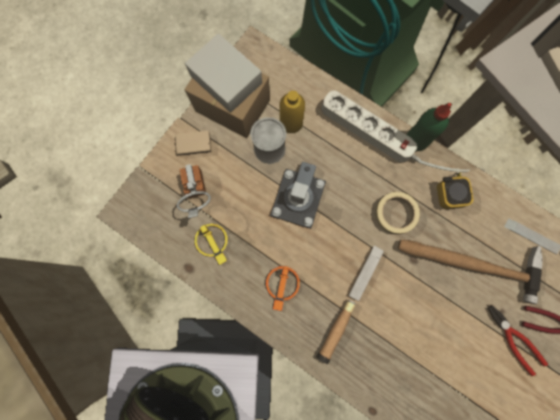

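View pics/side0.png

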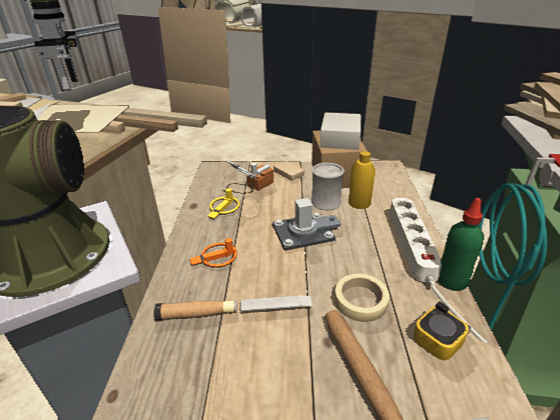

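The linchpin candidates in the top view are steel in the rest at (192,180) with its ring at (191,206), yellow at (212,243), and orange at (283,288). The steel one in the wooden rest fits, because orange and yellow are excluded. The hitch is at (298,195).

```bash
cat > h.py <<'E'
import numpy as np, cv2
def pts(c):
    z=c["range_z"].astype(float); v,u=np.mgrid[:z.shape[0],:z.shape[1]]
    K=c["mtx"]; p=np.stack([(u-K[0,2])/K[0,0]*z,(v-K[1,2])/K[1,1]*z,z,np.ones_like(z)],-1)
    w=(p@c["cam_to_world"].T)[...,:3]; w[z==0]=np.nan; return w
E
python3 - <<'E'
import numpy as np, cv2
from h import pts
a=np.load("top0.npz"); s=np.load("side0.npz")
A=cv2.resize(a["frame"][120:230,160:340],None,fx=4,fy=4,interpolation=cv2.INTER_CUBIC)
B=cv2.resize(s["frame"][150:250,220:350],None,fx=3,fy=3,interpolation=cv2.INTER_CUBIC)
im=np.zeros((440+0,720,3),np.uint8); im[:]=A
cv2.imwrite("pics/c1.png",im[:,:,::-1]);
B=cv2.resize(s["frame"][150:250,220:350],None,fx=6,fy=6,interpolation=cv2.INTER_CUBIC)
cv2.imwrite("pics/c2.png",B[:,:,::-1])
w=pts(a)
for r in range(160,222,3): print(r,[tuple(int(x) if x==x else -1 for x in w[r,c]) for c in range(176,212,4)])
print("hitch")
for r in range(164,230,4): print(r,[tuple(int(x) if x==x else -1 for x in w[r,c]) for c in range(272,328,6)])
E
```

```text
160 [(586, 60, 0), (587, 51, -1), (587, 41, 0), (588, 31, -1), (588, 22, -1), (587, 11, 1), (588, 2, 0), (588, -7, 1), (589, -16, -1)]
163 [(579, 59, 0), (578, 49, 2), (578, 39, 2), (580, 30, 0), (580, 21, 0), (581, 11, -1), (581, 2, -2), (581, -7, 0), (582, -17, 0)]
166 [(571, 59, -1), (572, 49, -1), (572, 39, 0), (559, 18, 43), (560, 10, 40), (560, 1, 41), (574, 1, -2), (574, -7, -1), (573, -18, 3)]
169 [(563, 58, 0), (552, 37, 40), (551, 26, 45), (551, 17, 43), (552, 9, 41), (553, 0, 41), (566, 1, -1), (567, -8, -2), (567, -18, 0)]
172 [(557, 58, -2), (544, 36, 40), (544, 26, 42), (545, 17, 42), (547, 10, 36), (545, 0, 41), (551, -5, 24), (558, -9, 0), (559, -19, 0)]
175 [(549, 56, 0), (537, 35, 41), (538, 26, 40), (537, 16, 43), (538, 8, 41), (539, 0, 39), (541, -8, 33), (551, -10, 0), (552, -19, 0)]
178 [(541, 56, -1), (541, 45, 2), (530, 25, 43), (530, 15, 45), (531, 7, 43), (532, -1, 40), (532, -10, 40), (544, -10, -1), (544, -20, 0)]
181 [(533, 55, 1), (533, 45, 3), (524, 25, 39), (522, 14, 47), (523, 5, 46), (524, -2, 43), (526, -10, 36), (538, -10, -4), (536, -21, 3)]
184 [
[... 3997 characters left out ...]
 -288, -2), (473, -302, 1)]
216 [(457, -176, 5), (457, -190, 7), (457, -204, 10), (458, -218, 11), (459, -232, 8), (459, -246, 10), (459, -259, 14), (461, -274, 6), (463, -288, 0), (463, -302, 0)]
220 [(449, -177, 1), (449, -191, 0), (448, -205, 10), (449, -218, 10), (450, -232, 6), (450, -246, 8), (450, -259, 14), (453, -274, 0), (454, -289, -3), (454, -302, -2)]
224 [(440, -177, -2), (440, -191, 0), (440, -205, 1), (441, -219, 1), (440, -232, 9), (441, -246, 8), (441, -260, 12), (443, -275, 0), (444, -288, 0), (445, -302, 0)]
228 [(430, -177, 0), (431, -191, -2), (431, -205, 2), (432, -219, -2), (432, -233, 0), (433, -247, 0), (432, -260, 8), (434, -275, 0), (434, -289, 0), (435, -303, 0)]
```

View pics/c1.png

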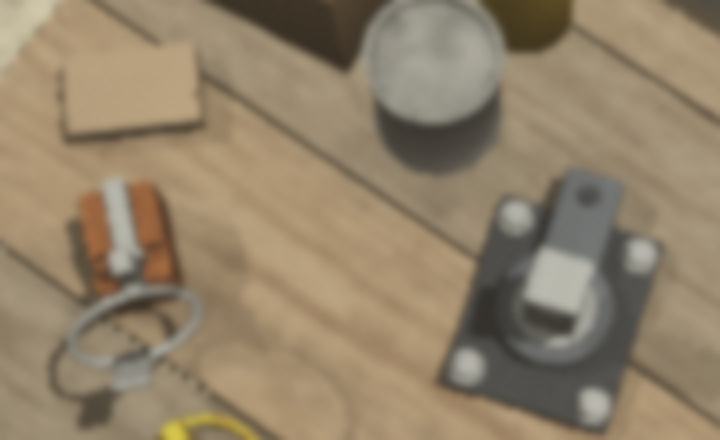

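View pics/c2.png

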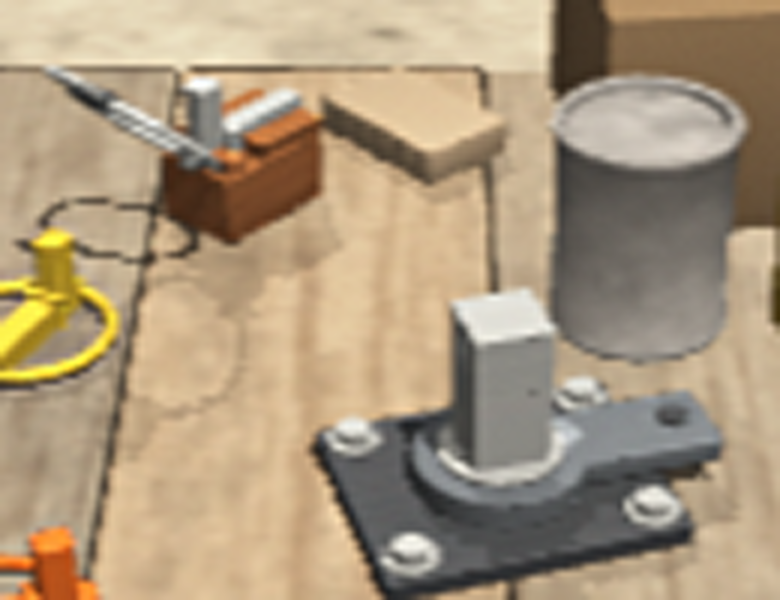

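The crop confirms the steel pin in the brown rest, with the lug at top-image (190,184) and the ring leaning back towards the robot. The hitch post top is at (300,188), and its drawbar leads up and to the right.

Run:
```python
import numpy as np, cv2
from h import pts
P={}
for n in("top","side"):
    w=pts(np.load(n+"0.npz")).reshape(-1,3); P[n]=w[~np.isnan(w[:,0])]
def box(w,x,y,z): return w[(w[:,0]>x[0])&(w[:,0]<x[1])&(w[:,1]>y[0])&(w[:,1]<y[1])&(w[:,2]>z[0])&(w[:,2]<z[1])]
for n,w in P.items():
    print(n)
    for name,b in dict(plate=((430,565),(-300,-165),(5,17)),post=((470,540),(-260,-210),(72,95)),postside=((470,540),(-260,-210),(35,95)),bar=((545,620),(-280,-220),(17,28)),rest=((470,580),(-40,60),(34,48)),lug=((480,530),(-20,30),(60,80)),shank=((510,575),(-15,35),(44,52)),off=((590,660),(-60,80),(12,25)),drawb=((510,620),(-285,-215),(17,28))).items():
        q=box(w,*b)
        if len(q)<4: print(name,len(q)); continue
        r=cv2.minAreaRect(q[:,:2].astype(np.float32)); print(name,len(q),np.median(q,0).round(1),q.mean(0).round(1),"rect",np.round(r[0],1),np.round(r[1],1),round(r[2],1))
```

```text
top
plate 1289 [ 482.2 -227.5   10. ] [ 492.  -233.1   10.3] rect [ 501.7 -234.8] [ 99.8 119.8] 74.6
post 199 [ 501.1 -234.9   81.9] [ 501.5 -234.9   81.8] rect [ 502.2 -235. ] [29.8 30.7] 75.1
postside 260 [ 496.7 -234.5   81.4] [ 498.4 -234.2   75.3] rect [ 502.  -235.1] [30.  31.6] 73.4
bar 249 [ 563.9 -251.5   21.8] [ 563.9 -251.6   21.8] rect [ 562.5 -251.8] [35.5 42.1] 74.1
rest 480 [530.3   9.8  42.1] [527.7   9.8  42.1] rect [524.1   9.3] [75.8 48.9] 16.4
lug 44 [505.2   3.   70.7] [505.9   3.5  69.9] rect [506.1   4.1] [13.3 11.8] 13.2
shank 100 [538.9  13.9  45.8] [538.2  13.7  46.1] rect [535.8  15.7] [35.7 49.8] 89.2
off 690 [626.   21.1  17.8] [626.1  20.8  17.6] rect [627.   21.4] [51.7 80.8] 9.0
drawb 387 [ 553.  -251.3   21.8] [ 552.3 -249.4   21.8] rect [ 541.1 -253.7] [60.4 82.7] 66.5
side
plate 898 [ 475.7 -263.3   10.1] [ 486.5 -250.1   10.5] rect [ 506.9 -238. ] [103.2 130. ] 74.6
post 170 [ 500.4 -242.8   81.6] [ 500.2 -240.4   80.2] rect [ 502.4 -237.2] [31.4 30.8] 73.7
postside 405 [ 496.8 -248.    66.4] [ 497.9 -243.7   64.8] rect [ 502.1 -237.8] [32.4 31. ] 74.9
bar 173 [ 563.5 -257.4   21.6] [ 563.4 -256.3   21.5] rect [ 562.2 -253.7] [36.5 43.4] 74.7
rest 207 [5.305e+02 2.000e-01 4.230e+01] [527.6   2.7  41.9] rect [523.9   5.5] [75.4 56.1] 13.4
lug 36 [5.054e+02 1.000e-01 6.760e+01] [505.9   0.6  67.3] rect [5.057e+02 2.000e-01] [ 9.9 16.3] 64.4
shank 41 [534.2  10.4  46. ] [535.4   9.4  46.1] rect [535.6  10.4] [50.1 14.6] 20.7
off 269 [623.6  14.1  17.5] [624.7  15.   17.2] rect [627.1  19. ] [53.1 80.9] 10.6
drawb 301 [ 550.4 -255.8   21.7] [ 549.3 -255.    21.5] rect [ 549.8 -258. ] [73.  62.5] 43.6
```

```bash
cat >> h.py <<'E'
from scipy.spatial.transform import Rotation as Ro
def goto(p,yaw,roll=180,pitch=0):
    "fractions still to go (tool axes) from the present measured pose to TCP p, yaw deg"
    from cell import manip
    s=manip.read_state(); R=Ro.from_euler('xyz',s["eef_rot"]); T=Ro.from_euler('xyz',[roll,pitch,yaw],degrees=True)
    d=R.inv().apply(np.array(p)-s["eef_pos"]); 
    rv=(R.inv()*T).as_rotvec(degrees=True)
    # shift in target tool axes too (if the turn is done first)
    print("t",round(s["clock"],2),"turn",(rv/45).round(3),"shift now",(d/40).round(3),"shift in target axes",(T.inv().apply(np.array(p)-s["eef_pos"])/40).round(3))
    print("pos",s["eef_pos"].round(2),"rot",np.degrees(s["eef_rot"]).round(2),"F",s["wrist_force"].round(1),"M",s["moment"].round(2),"gap",round(s["finger_gap"],2),"ff",round(s["finger_force"],1))
E
python3 - <<'E'
import numpy as np
from h import *
w=np.concatenate([pts(np.load(n+"0.npz")).reshape(-1,3) for n in ("top",)])
q=w[(w[:,0]>512)&(w[:,0]<562)&(abs(w[:,1]-(4+.28*(w[:,0]-506)))<12)&(w[:,2]>44.3)&(w[:,2]<50)]
for k in range(512,562,8):
    m=q[(q[:,0]>=k)&(q[:,0]<k+8)]; print(k,len(m),m.mean(0).round(1))
goto((506,4,320),196)
E
```

```text
512 6 [5.171e+02 3.000e-01 4.830e+01]
520 16 [523.5  10.2  46.8]
528 18 [532.   11.4  45.9]
536 15 [540.3  15.1  46. ]
544 15 [548.6  17.1  45.6]
552 14 [555.8  18.4  46.3]
560 2 [560.6  17.   46.3]
t 0.1 turn [-0.001 -0.    -0.76 ] shift now [-11.985  -9.699   2.113] shift in target axes [ -4.458 -14.761   2.104]
pos [171.85 522.42 404.15] rot [-179.94   -0.    161.79] F [-1.  -0.2  0.4] M [-0.01 -0.    0.01] gap 93.97 ff 0.0
```

Emit:
step_arm([
  [[0,0,-0.19,0,0,0,-1],[0,0,-0.19,0,0,0,-1],[0,0,-0.19,0,0,0,-1],[0,0,-0.19,0,0,0,-1],[0,0,-0.01,-0.3,-0.98,0,-1]],
])

```text
clock: 0.6
eef_pos: [193.1, 489.3, 403.9]
eef_rot: [-3.141, -0.001, -2.846]
wrist_force: [1.4, -0.4, -0.7]
finger_gap: 94.0
finger_force: 0.0
```

Emit:
step_arm([
  [[0,0,0,-0.3,-0.98,0,-1],[0,0,0,-0.3,-0.98,0,-1],[0,0,0,-0.3,-0.98,0,-1],[0,0,0,-0.3,-0.98,0,-1],[0,0,0,-0.3,-0.98,0,-1]],
])

```text
clock: 1.1
eef_pos: [307.7, 315.6, 404.5]
eef_rot: [-3.141, -0.0, -2.854]
wrist_force: [0.5, 0.1, 0.3]
finger_gap: 94.1
finger_force: 0.0
```

Emit:
step_arm([
  [[0,0,0,-0.3,-0.98,0,-1],[0,0,0,-0.3,-0.98,0,-1],[0,0,0,-0.3,-0.98,0,-1],[0,0,0,-0.3,-0.98,0,-1],[0,0,0,-0.3,-0.98,0,-1]],
])

```text
clock: 1.6
eef_pos: [420.8, 144.4, 404.6]
eef_rot: [3.142, -0.0, -2.855]
wrist_force: [0.5, 1.2, 0.5]
finger_gap: 94.3
finger_force: 0.0
```

Emit:
step_arm([
  [[0,0,0,-0.3,-0.98,0.1,-1],[0,0,0,-0.3,-0.98,0.3,-1],[0,0,0,-0.1,-0.5,0.5,-1],[0,0,0,0,0,0.4,-1],[0,0,0,0,0,0,-1]],
])

```text
clock: 2.1
eef_pos: [474.8, 59.1, 350.6]
eef_rot: [3.141, -0.004, -2.856]
wrist_force: [-0.9, -0.1, 0.1]
finger_gap: 93.7
finger_force: 0.0
```

```bash
python3 -c "
from h import *
goto((506,4,300),196.5)"
```

```text
t 2.1 turn [ 0.001 -0.005 -0.003] shift now [-0.366 -1.542  1.262] shift in target axes [-0.357 -1.542  1.265]
pos [474.79  59.08 350.6 ] rot [ 179.94   -0.23 -163.63] F [-0.9 -0.1  0.1] M [ 0.06  0.02 -0.03] gap 93.72 ff 0.0
```

Emit:
step_arm([
  [[0,0,0,-0.18,-0.77,0,-1],[0,0,0,-0.18,-0.77,0.0,-1],[0,0,0,0,0,0.5,-1],[0,0,0,0,0,0.5,-1],[0,0,0,0,0,0,-1]],
])

```text
clock: 2.6
eef_pos: [505.8, 4.9, 311.4]
eef_rot: [3.14, -0.003, -2.854]
wrist_force: [-0.4, -0.9, -0.1]
finger_gap: 93.8
finger_force: 0.0
```

Run:
```python
from h import *
from cell import optics
goto((506,4,249),196.5)
ims=[]
for n,(r0,r1,c0,c1) in dict(top=(140,230,140,240),side=(100,200,200,310)).items():
    c=optics.camera(n); ims.append(cv2.resize(c["frame"][r0:r1,c0:c1],(400,400),interpolation=cv2.INTER_CUBIC))
cv2.imwrite("pics/g1.png",np.hstack(ims)[:,:,::-1])
```

```text
t 2.6 turn [ 0.001 -0.004 -0.001] shift now [-0.002 -0.025  1.559] shift in target axes [ 0.003 -0.024  1.559]
pos [505.84   4.94 311.37] rot [ 1.7994e+02 -1.7000e-01 -1.6354e+02] F [-0.4 -0.9 -0.1] M [0.07 0.07 0.02] gap 93.81 ff 0.0
```

View pics/g1.png

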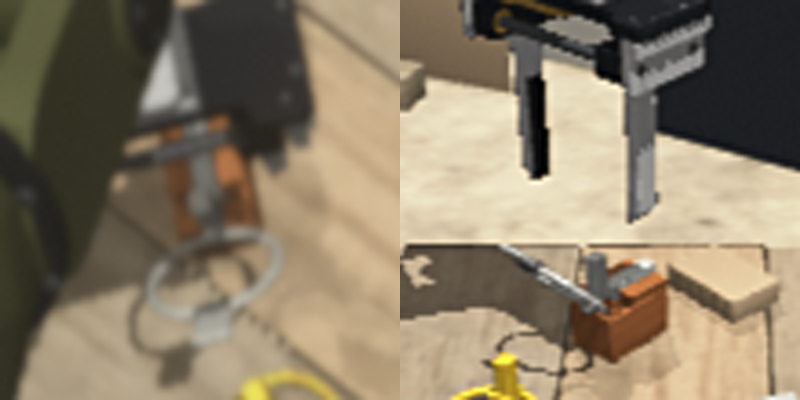

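The open fingers straddle the lug (side view, lug at about (600,275) in the crop) and the ring is clear behind. I'll descend and close softly.

Emit:
step_arm([
  [[0,0,0,0,-0.02,0.5,-1],[0,0,0,0,0,0.5,-1],[0,0,0,0,0,0.5,-1],[0,0,0,0,0,0,0.5],[0,0,0,0,0,0,0.5]],
], newtons=3)

```text
clock: 3.2
eef_pos: [506.8, 4.1, 254.1]
eef_rot: [-3.141, 0.001, -2.854]
wrist_force: [0.6, 0.6, 0.6]
finger_gap: 81.5
finger_force: 0.0
```

Emit:
step_arm([
  [[0,0,0,0,0,0,1],[0,0,0,0,0,0,1],[0,0,0,0,0,0,1],[0,0,0,0,0,0,1],[0,0,0,0,0,0,1]],
], newtons=3)

```text
clock: 3.7
eef_pos: [506.4, 3.8, 252.8]
eef_rot: [-3.141, 0.0, -2.855]
wrist_force: [-0.1, 0.8, 0.2]
finger_gap: 41.6
finger_force: 0.0
```

```bash
python3 -c "
from h import *
goto((506,4,249),196.5)"
```

```text
t 3.7 turn [-0.     0.    -0.001] shift now [0.009 0.007 0.095] shift in target axes [0.009 0.007 0.095]
pos [506.44   3.82 252.8 ] rot [-1.7999e+02  1.0000e-02 -1.6356e+02] F [-0.1  0.8  0.2] M [0.07 0.03 0.02] gap 41.58 ff 0.0
```

Emit:
step_arm([
  [[0,0,0,0,0,0.1,1],[0,0,0,0,0,0,1],[0,0,0,0,0,0,1],[0,0,0,0,0,0,1],[0,0,0,0,0,0,1]],
], newtons=3)

```text
clock: 4.2
eef_pos: [506.4, 3.8, 248.6]
eef_rot: [-3.142, 0.0, -2.855]
wrist_force: [1.4, -0.1, -0.7]
finger_gap: 12.0
finger_force: 3.0
```

```bash
python3 -c "
from h import *
goto((506,4,249),196.5)"
```

```text
t 4.2 turn [-0.     0.    -0.001] shift now [ 0.009  0.007 -0.009] shift in target axes [ 0.009  0.007 -0.009]
pos [506.44   3.83 248.64] rot [-180.      0.   -163.56] F [ 1.4 -0.1 -0.7] M [-0.07 -0.1  -0.03] gap 12.02 ff 3.0
```

Emit:
step_arm([
  [[0,0,0,0,0,0,1],[0,0,0,0,0,0,1],[0,0,0,0,0,-0.1,1],[0,0,0,0,0,-0.2,1],[0,0,0,0,0,-0.4,1]],
], newtons=45)

```text
clock: 4.7
eef_pos: [506.2, 3.9, 276.7]
eef_rot: [3.141, -0.002, -2.855]
wrist_force: [-0.1, 0.5, -2.3]
finger_gap: 11.7
finger_force: 45.0
```

Emit:
step_arm([
  [[0,0,0,0,0,-0.6,1],[0,0,0,0,0,-0.6,1],[0,0,0,0,0,-0.6,1],[0,0,0.17,0,0,0,1],[0,0,0.18,0,0,0,1]],
])

```text
clock: 5.2
eef_pos: [506.3, 4.0, 350.1]
eef_rot: [3.141, 0.002, -3.135]
wrist_force: [-0.1, -0.9, -3.0]
finger_gap: 11.7
finger_force: 45.0
```

Emit:
step_arm([
  [[0,0,0.18,0,0,0,1],[0,0,0.17,0,0,0,1],[0,0,0,0,0,0,1]],
])

```text
clock: 5.5
eef_pos: [506.3, 3.9, 349.2]
eef_rot: [3.141, 0.0, 2.877]
wrist_force: [0.4, -0.4, -2.3]
finger_gap: 11.8
finger_force: 45.0
```

```bash
python3 -c "
from h import *
goto((405.5,-209.1,349),164.7)"
```

```text
t 5.5 turn [0.    0.    0.003] shift now [ 1.038e+00 -5.800e+00  4.000e-03] shift in target axes [ 1.025 -5.802  0.006]
pos [506.29   3.95 349.23] rot [1.7999e+02 1.0000e-02 1.6483e+02] F [ 0.4 -0.4 -2.3] M [-0.03 -0.    0.04] gap 11.79 ff 45.0
```

Emit:
step_arm([
  [[0,0,0,0.1,-0.5,0,1],[0,0,0,0.15,-0.9,0,1],[0,0,0,0.16,-0.9,0,1],[0,0,0,0.16,-0.9,0,1],[0,0,0,0.16,-0.9,0,1]],
])

```text
clock: 6.0
eef_pos: [434.8, -148.0, 349.1]
eef_rot: [3.142, 0.0, 2.884]
wrist_force: [-0.0, 0.4, -2.5]
finger_gap: 11.8
finger_force: 45.0
```

Emit:
step_arm([
  [[0,0,0,0.15,-0.9,0,1],[0,0,0,0.15,-0.8,0,1],[0,0,0,0,0,0.7,1],[0,0,0,0,0,0.7,1],[0,0,0,0,0,0.35,1]],
])

```text
clock: 6.5
eef_pos: [405.8, -209.5, 277.1]
eef_rot: [3.141, -0.002, 2.883]
wrist_force: [0.0, 0.5, -3.3]
finger_gap: 12.0
finger_force: 45.0
```

Emit:
step_arm([
  [[0,0,0,0,0,0,1],[0,0,0,0,0,0,1]],
])

```text
clock: 6.7
eef_pos: [406.6, -209.5, 279.4]
eef_rot: [-3.141, 0.0, 2.881]
wrist_force: [0.2, 0.1, -2.0]
finger_gap: 11.7
finger_force: 45.0
```

Run:
```python
from h import *
from cell import optics
goto((426.8,-215,278.1),164.7)
ims=[]
for n,(r0,r1,c0,c1) in dict(top=(140,260,240,360),side=(150,250,210,350)).items():
    c=optics.camera(n); np.savez(n+"1.npz",**c); ims.append(cv2.resize(c["frame"][r0:r1,c0:c1],(400,400) if n=="top" else (400,286),interpolation=cv2.INTER_CUBIC))
ims[1]=cv2.copyMakeBorder(ims[1],0,114,0,0,0)
cv2.imwrite("pics/g2.png",np.hstack(ims)[:,:,::-1])
```

```text
t 6.7 turn [-0.     0.001  0.009] shift now [-0.524 -0.002  0.033] shift in target axes [-0.524  0.001  0.033]
pos [ 406.57 -209.52  279.41] rot [-1.7999e+02  3.0000e-02  1.6509e+02] F [ 0.2  0.1 -2. ] M [-0.01  0.04  0.02] gap 11.72 ff 45.0
```

View pics/g2.png

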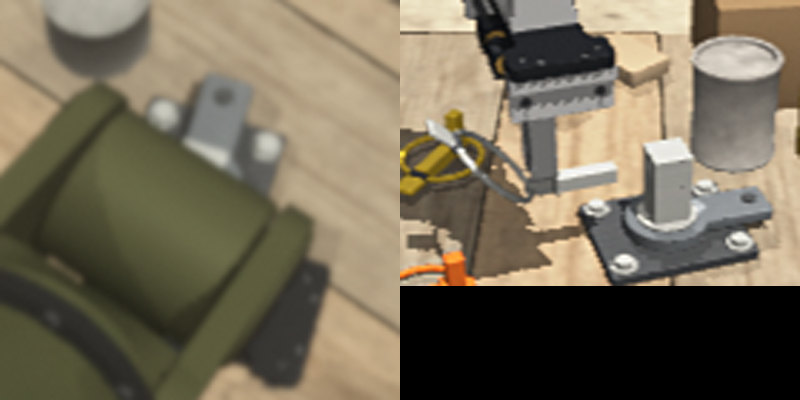

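The top view is blocked by the arm. The side view (crop, shank at about (585,175), post at about (668,180)) shows the pin level and pointing at the post. I'll measure the shank against the post in that one camera.

Run:
```python
from h import *
w=pts(np.load("side1.npz")).reshape(-1,3); w=w[~np.isnan(w[:,0])]
a=np.radians(-15.3); h=np.array([np.cos(a),np.sin(a)]); n=np.array([-h[1],h[0]])
q=w-[502,-236,0]; q=np.c_[q[:,:2]@h,q[:,:2]@n,q[:,2]]
def st(name,m): 
    p=q[m]; 
    if len(p): print(name,len(p),"med",np.median(p,0).round(2),"p5",np.percentile(p,5,0).round(1),"p95",np.percentile(p,95,0).round(1))
s,l,z=q.T
st("shank",(s>-85)&(s<-40)&(abs(l)<14)&(z>55)&(z<85))
st("shank top",(s>-80)&(s<-44)&(abs(l)<5)&(z>70)&(z<85))
st("shank side",(s>-80)&(s<-44)&(l<-2)&(abs(l)<14)&(z>64)&(z<72.))
st("post -n face",(abs(s)<12)&(abs(l)<25)&(z>40)&(z<76))
st("post top",(abs(s)<11)&(abs(l)<11)&(z>76)&(z<95))
st("front",(s>-30)&(s<-8)&(abs(l)<8)&(z>40)&(z<76))
m=(abs(s)<13)&(l<-8)&(l>-22)&(z>40)&(z<76); print("yaw post",np.degrees(np.polyfit(s[m],l[m],1)[0]))
m=(s>-82)&(s<-44)&(l<-3)&(l>-14)&(z>63)&(z<73); print("yaw shank",np.degrees(np.polyfit(s[m],l[m],1)[0]))
for k in range(-82,-40,5):
    m=(s>=k)&(s<k+5)&(abs(l)<14)&(z>55)&(z<85)
    if m.sum(): print(k,m.sum(),"l",l[m].min().round(1),"z max",np.percentile(z[m],[5,50,90]).round(1))
```

```text
shank 155 med [-63.71  -4.6   74.97] p5 [-82.5  -7.1  66.4] p95 [-43.7   4.5  78. ]
shank top 57 med [-63.83  -1.17  76.87] p5 [-77.8  -4.8  72.7] p95 [-46.2   4.1  78.1]
shank side 42 med [-62.28  -5.11  68.37] p5 [-77.9  -7.1  65.4] p95 [-46.2  -4.   71.1]
post -n face 139 med [  0.11 -14.93  58.71] p5 [-10.6 -16.8  42.8] p95 [ 10.2 -12.7  73.5]
post top 56 med [-0.16  0.09 81.94] p5 [ -9.9 -10.2  80.3] p95 [ 9.3 10.1 83.2]
front 24 med [-14.05   0.94  56.76] p5 [-14.7  -5.5  44.4] p95 [-11.9   6.9  67. ]
yaw post -1.017096512457589
yaw shank 0.8475577095145523
-82 18 l -7.2 z max [65.9 75.6 77.7]
-77 16 l -6.5 z max [67.1 75.  77.2]
-72 16 l -7.6 z max [67.4 75.2 77.5]
-67 21 l -7.1 z max [66.3 74.9 78. ]
-62 17 l -7.8 z max [67.2 75.  78. ]
-57 17 l -6.7 z max [65.6 76.  77.7]
-52 16 l -5.9 z max [66.9 75.3 77.4]
-47 17 l -7.6 z max [67.1 74.9 77.1]
-42 4 l -4.5 z max [70.4 74.2 76. ]
```

Emit:
step_arm([
  [[0,0,0.009,-0.25,0,0.02,1],[0,0,0,-0.3,0,0,1],[0,0,0,0,0,0,1],[0,0,0,0,0,0,1]],
])

```text
clock: 7.2
eef_pos: [427.7, -215.2, 277.9]
eef_rot: [3.142, 0.0, 2.872]
wrist_force: [0.4, 0.1, -2.0]
finger_gap: 11.7
finger_force: 45.0
```

```bash
cat >> h.py <<'E'
def hs(yaw=164.7):
    from cell import manip
    s=manip.read_state(); a=np.radians(-15.3); h=np.array([np.cos(a),np.sin(a)]); n=np.array([-h[1],h[0]])
    p=s["eef_pos"]; d=p[:2]-[502,-236]; F=s["wrist_force"]
    print("t %.2f tip s %.2f lat %.2f axis z %.2f"%(s["clock"],d@h+56.5,d@n,p[2]-208.6),"yaw,p,r",np.degrees(s["eef_rot"])[::-1].round(2),"F(s,l,z) %.1f %.1f %.1f"%(F[:2]@h,F[:2]@n,F[2]),"M",s["moment"].round(2),"gap",round(s["finger_gap"],2))
E
python3 -c "
from h import *
hs();goto((426.8,-215,278.5),164.7)"
```

```text
t 7.20 tip s -20.62 lat 0.43 axis z 69.33 yaw,p,r [164.56   0.   180.  ] F(s,l,z) 0.4 0.2 -2.0 M [ 0.04  0.05 -0.  ] gap 11.66
t 7.2 turn [ 0.     0.    -0.003] shift now [ 0.024 -0.001 -0.014] shift in target axes [ 0.024 -0.    -0.014]
pos [ 427.73 -215.23  277.93] rot [180.     0.   164.56] F [ 0.4  0.1 -2. ] M [ 0.04  0.05 -0.  ] gap 11.66 ff 45.0
```

Emit:
step_arm([
  [[0,0,0,-0.05,0,-0.014,1],[0,0,0,-0.05,0,0,1],[0,0,0,-0.03,0,0,1],[0,0,0,-0.025,0,0,1],[0,0,0,0,0,0,1]],
])

```text
clock: 7.7
eef_pos: [433.6, -217.0, 278.4]
eef_rot: [-3.142, 0.0, 2.872]
wrist_force: [-0.4, -0.1, -2.3]
finger_gap: 12.1
finger_force: 45.0
```

Emit:
step_arm([
  [[0,0,0,-0.02,0,0,1],[0,0,0,0,0,0,1]],
])

```text
clock: 7.9
eef_pos: [434.3, -217.2, 278.4]
eef_rot: [3.142, -0.0, 2.872]
wrist_force: [0.1, 0.4, -2.3]
finger_gap: 11.7
finger_force: 45.0
```

```bash
python3 -c "
from h import *
hs()"
```

```text
t 7.90 tip s -13.72 lat 0.31 axis z 69.79 yaw,p,r [164.53  -0.   180.  ] F(s,l,z) -0.0 0.4 -2.3 M [-0.03  0.04 -0.02] gap 11.67
```

Emit:
step_arm([
  [[0,0,0,-0.025,0,0,1],[0,0,0,0,0,0,1]],
])

```text
clock: 8.1
eef_pos: [435.4, -217.4, 278.4]
eef_rot: [-3.142, 0.0, 2.872]
wrist_force: [-0.1, 0.0, -2.3]
finger_gap: 11.7
finger_force: 45.0
```

Emit:
step_arm([
  [[0,0,0,-0.025,0,0,1],[0,0,0,0,0,0,1]],
])

```text
clock: 8.3
eef_pos: [436.3, -217.7, 278.4]
eef_rot: [-3.142, 0.0, 2.872]
wrist_force: [-0.3, -0.9, -2.2]
finger_gap: 11.7
finger_force: 45.0
```

```bash
python3 -c "
from h import *
hs()"
```

```text
t 8.30 tip s -11.67 lat 0.29 axis z 69.82 yaw,p,r [ 164.54    0.   -180.  ] F(s,l,z) -0.0 -1.0 -2.2 M [ 0.02 -0.01  0.01] gap 11.75
```

Emit:
step_arm([
  [[0,0,0,-0.05,0,0,1],[0,0,0,0,0,0,1]],
])

```text
clock: 8.5
eef_pos: [438.4, -218.3, 278.4]
eef_rot: [-3.142, 0.0, 2.872]
wrist_force: [0.4, 0.2, -1.8]
finger_gap: 12.0
finger_force: 45.0
```

Emit:
step_arm([
  [[0,0,0,-0.05,0,0,1],[0,0,0,0,0,0,1]],
])

```text
clock: 8.7
eef_pos: [440.3, -218.8, 278.4]
eef_rot: [-3.142, 0.0, 2.872]
wrist_force: [-0.3, 0.6, -2.7]
finger_gap: 11.8
finger_force: 45.0
```

```bash
python3 -c "
from h import *
hs()"
```

```text
t 8.70 tip s -7.55 lat 0.29 axis z 69.82 yaw,p,r [ 1.6454e+02  1.0000e-02 -1.8000e+02] F(s,l,z) -0.4 0.5 -2.7 M [ 0.03  0.03 -0.  ] gap 11.85
```

Emit:
step_arm([
  [[0,0,0,-0.05,0,0,1],[0,0,0,-0.05,0,0,1],[0,0,0,-0.05,0,0,1],[0,0,0,0,0,0,1]],
])

```text
clock: 9.1
eef_pos: [446.1, -220.4, 278.4]
eef_rot: [-3.142, 0.0, 2.872]
wrist_force: [-0.4, 0.2, -1.3]
finger_gap: 11.4
finger_force: 45.0
```

```bash
python3 -c "
from h import *
hs()"
```

```text
t 9.10 tip s -1.54 lat 0.30 axis z 69.79 yaw,p,r [ 164.54    0.   -180.  ] F(s,l,z) -0.4 0.0 -1.3 M [-0.02  0.03  0.07] gap 11.44
```

Emit:
step_arm([
  [[0,0,0,-0.05,0,0,1],[0,0,0,-0.05,0,0,1],[0,0,0,-0.05,0,0,1],[0,0,0,-0.05,0,0,1],[0,0,0,0,0,0,1]],
])

```text
clock: 9.6
eef_pos: [453.8, -222.5, 278.4]
eef_rot: [-3.142, 0.0, 2.872]
wrist_force: [0.1, -0.9, -2.7]
finger_gap: 11.7
finger_force: 45.0
```

```bash
python3 -c "
from h import *
hs()"
```

```text
t 9.60 tip s 6.46 lat 0.29 axis z 69.79 yaw,p,r [ 164.54    0.   -180.  ] F(s,l,z) 0.4 -0.9 -2.7 M [ 0.05 -0.02 -0.05] gap 11.7
```

Emit:
step_arm([
  [[0,0,0,-0.05,0,0,1],[0,0,0,-0.05,0,0,1],[0,0,0,-0.05,0,0,1],[0,0,0,0,0,0,1]],
])

```text
clock: 10.0
eef_pos: [459.6, -224.1, 278.4]
eef_rot: [-3.142, 0.0, 2.872]
wrist_force: [-0.3, 0.2, -2.0]
finger_gap: 11.8
finger_force: 45.0
```

```bash
python3 -c "
from h import *
hs()"
```

```text
t 10.00 tip s 12.45 lat 0.26 axis z 69.81 yaw,p,r [ 1.6454e+02  1.0000e-02 -1.8000e+02] F(s,l,z) -0.3 0.1 -2.0 M [-0.04 -0.01 -0.01] gap 11.76
```

Emit:
step_arm([
  [[0,0,0,-0.06,0,0,1],[0,0,0,-0.06,0,0,1],[0,0,0,-0.06,0,0,1],[0,0,0,-0.06,0,0,1],[0,0,0,0,0,0,1]],
])

```text
clock: 10.5
eef_pos: [468.9, -226.7, 278.4]
eef_rot: [-3.142, 0.0, 2.872]
wrist_force: [-0.4, 0.7, -2.2]
finger_gap: 11.6
finger_force: 45.0
```

Emit:
step_arm([
  [[0,0,0,-0.05,0,0,1],[0,0,0,-0.05,0,0,1],[0,0,0,-0.025,0,0,1],[0,0,0,0,0,0,1]],
])

```text
clock: 10.9
eef_pos: [473.6, -228.0, 278.4]
eef_rot: [3.142, -0.0, 2.872]
wrist_force: [0.0, -0.1, -1.7]
finger_gap: 11.9
finger_force: 45.0
```

Run:
```python
from h import *
from cell import optics
hs()
c=optics.camera("side"); cv2.imwrite("pics/g3.png",cv2.resize(c["frame"][140:240,240:360],(720,600),interpolation=cv2.INTER_CUBIC)[:,:,::-1])
```

```text
t 10.90 tip s 26.96 lat 0.23 axis z 69.79 yaw,p,r [164.54  -0.   180.  ] F(s,l,z) 0.1 -0.1 -1.7 M [ 0.01  0.05 -0.03] gap 11.87
```

View pics/g3.png

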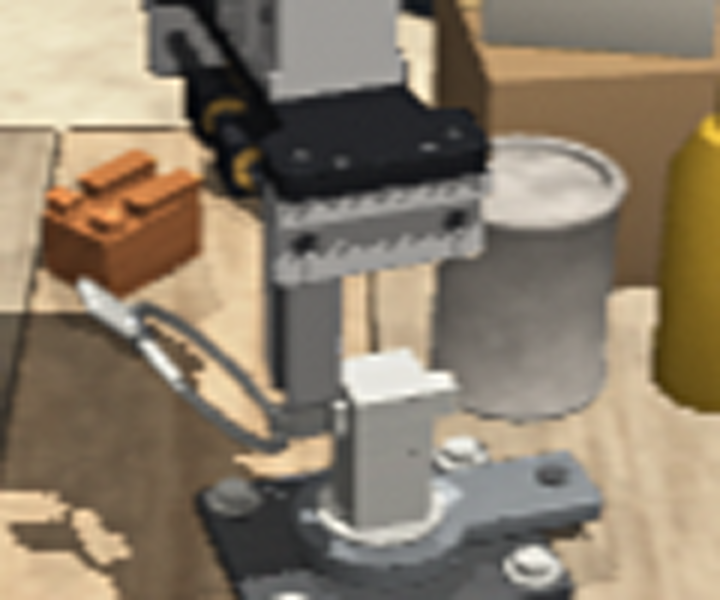

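The pin's end sticks out on the drawbar side (crop (440,385)), and the collar is a few millimetres off the face. I'll push on in 1 mm steps.

Emit:
step_arm([
  [[0,0,0,-0.025,0,0,1],[0,0,0,-0.025,0,0,1],[0,0,0,0,0,0,1]],
])

```text
clock: 11.25
eef_pos: [475.5, -228.5, 278.4]
eef_rot: [-3.142, 0.0, 2.872]
wrist_force: [0.2, 0.2, -2.6]
finger_gap: 11.5
finger_force: 45.0
```

Emit:
step_arm([
  [[0,0,0,-0.02,0,0,1],[0,0,0,0,0,0,1]],
])

```text
clock: 11.45
eef_pos: [476.2, -228.7, 278.4]
eef_rot: [3.142, 0.0, 2.872]
wrist_force: [0.2, 1.0, -2.5]
finger_gap: 11.6
finger_force: 45.0
```

```bash
python3 -c "
from h import *
hs()"
```

```text
t 11.45 tip s 29.71 lat 0.19 axis z 69.81 yaw,p,r [164.53   0.   180.  ] F(s,l,z) -0.1 1.0 -2.5 M [-0.   -0.02  0.03] gap 11.61
```

Emit:
step_arm([
  [[0,0,0,-0.02,0,0,1],[0,0,0,0,0,0,1]],
])

```text
clock: 11.65
eef_pos: [476.9, -228.9, 278.4]
eef_rot: [3.142, -0.001, 2.872]
wrist_force: [-2.1, 1.3, -0.2]
finger_gap: 11.7
finger_force: 45.0
```

Emit:
step_arm([
  [[0,0,0,-0.02,0,0,1],[0,0,0,0,0,0,1]],
])

```text
clock: 11.85
eef_pos: [477.3, -229.1, 278.3]
eef_rot: [3.141, -0.002, 2.872]
wrist_force: [-7.5, 2.2, 2.4]
finger_gap: 11.6
finger_force: 45.0
```

```bash
python3 -c "
from h import *
hs()"
```

```text
t 11.85 tip s 30.89 lat 0.17 axis z 69.73 yaw,p,r [ 1.6454e+02 -1.3000e-01  1.7999e+02] F(s,l,z) -7.8 0.2 2.4 M [0.36 1.48 0.04] gap 11.57
```

Emit:
step_arm([
  [[0,0,0,0.012,0,0,1],[0,0,0,0,0,0,0],[0,0,0,0,0,0,-1],[0,0,0,0,0,0,-1],[0,0,0,0,0,0,-1]],
])

```text
clock: 12.35
eef_pos: [477.3, -229.0, 278.5]
eef_rot: [-3.141, 0.0, 2.872]
wrist_force: [-0.6, 0.3, 0.2]
finger_gap: 40.1
finger_force: 0.0
```

```bash
python3 -c "
from h import *
hs()"
```

```text
t 12.35 tip s 30.86 lat 0.20 axis z 69.91 yaw,p,r [ 1.6454e+02  2.0000e-02 -1.7999e+02] F(s,l,z) -0.6 0.1 0.2 M [ 0.   -0.04  0.04] gap 40.13
```

Emit:
step_arm([
  [[0,0,0,0,0,-0.1,-1],[0,0,0,0,0,-0.7,-1],[0,0,0,0,0,-0.7,-1],[0,0,0,0,0,-0.7,0],[0,0,0,0,0,-0.6,1]],
], newtons=10)

```text
clock: 12.85
eef_pos: [477.1, -228.9, 392.3]
eef_rot: [-3.141, 0.001, 2.872]
wrist_force: [0.1, -0.1, -0.4]
finger_gap: 55.1
finger_force: 0.0
```

Emit:
step_arm([
  [[0,0,0,0.6,0,0,1],[0,0,0,0.7,0,0,1],[0,0,0,0.7,0,0,1],[0,0,0,0.5,0,0,1],[0,0,0,0,0,0,1]],
])

```text
clock: 13.35
eef_pos: [379.5, -201.9, 391.0]
eef_rot: [-3.141, 0.001, 2.871]
wrist_force: [0.6, 0.9, -0.7]
finger_gap: 15.2
finger_force: 0.0
```

Emit:
step_arm([
  [[0,0,0,0,0,0.5,1],[0,0,0,0,0,0.6,1],[0,0,0,0,0,0.5,1],[0,0,0,0,0,0,1],[0,0,0,0,0,0,1]],
])

```text
clock: 13.85
eef_pos: [381.4, -202.6, 327.0]
eef_rot: [-3.142, 0.0, 2.872]
wrist_force: [0.4, -0.8, 0.5]
finger_gap: 0.7
finger_force: 0.0
```

```bash
cat >> h.py <<'E'
def tip():
    from cell import manip
    s=manip.read_state(); a=np.radians(-15.3); h=np.array([np.cos(a),np.sin(a)]); n=np.array([-h[1],h[0]])
    p=s["eef_pos"]; d=p[:2]-[502,-236]; F=s["wrist_force"]
    print("t %.2f TCP s %.1f lat %.2f z %.1f"%(s["clock"],d@h,d@n,p[2]),"F(s,l,z) %.1f %.1f %.1f"%(F[:2]@h,F[:2]@n,F[2]),"gap",round(s["finger_gap"],2))
E
python3 - <<'E'
from h import *
from cell import optics
tip()
c=optics.camera("side"); cv2.imwrite("pics/g4.png",cv2.resize(c["frame"][130:240,220:360],(760,597),interpolation=cv2.INTER_CUBIC)[:,:,::-1])
w=pts(c).reshape(-1,3); w=w[~np.isnan(w[:,0])]
a=np.radians(-15.3); h=np.array([np.cos(a),np.sin(a)]); n=np.array([-h[1],h[0]])
q=w-[502,-236,0]; s,l,z=q[:,:2]@h,q[:,:2]@n,q[:,2]
def st(nm,m): print(nm,m.sum(),*[np.percentile(x[m],[2,50,98]).round(1) for x in (s,l,z)])
st("lug",(s>-36)&(s<-16)&(abs(l)<10)&(z>84)&(z<108))
st("finger",(s>-150)&(s<-100)&(abs(l)<20)&(z>150)&(z<200))
st("tab",(s>-112)&(s<-84)&(abs(l)<12)&(z>112)&(z<145))
st("shank end",(s>17)&(s<40)&(abs(l)<9)&(z>60)&(z<82))
E
```

```text
t 13.85 TCP s -125.1 lat 0.41 z 327.0 F(s,l,z) 0.6 -0.6 0.5 gap 0.65
lug 62 [-34.1 -28.3 -21.5] [-6.7 -4.8  3.1] [ 84.1  95.3 101. ]
finger 193 [-134.8 -126.8 -116.2] [-14.  -11.7   6.7] [151.  168.9 187.7]
tab 69 [-108.1  -97.7  -86.1] [-11.3  -5.9   7.2] [114.  123.3 131.8]
shank end 38 [19.4 24.5 29.5] [-7.2 -5.1  4.5] [65.8 75.7 78.4]
```

View pics/g4.png

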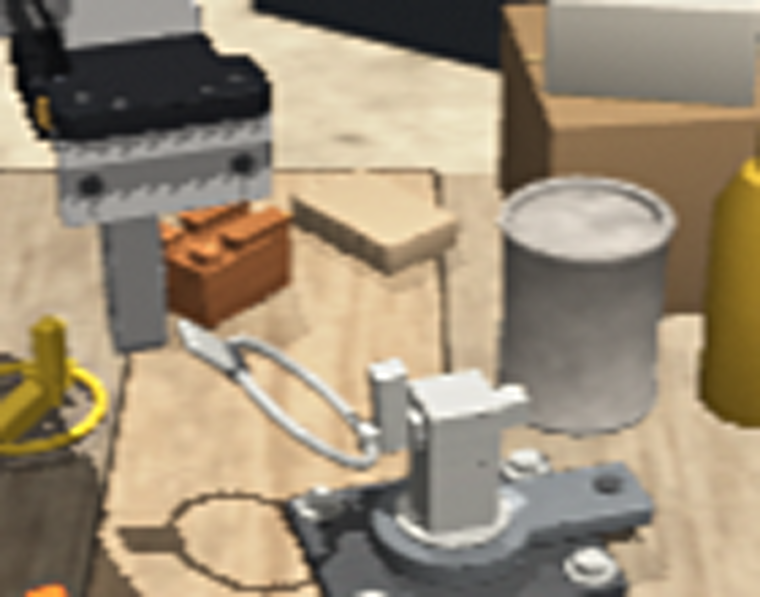

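The pin is home with the lug upright, and the fingertip (130,350) stands just behind the ring's tab (205,340). Now I'll swing the ring.

Emit:
step_arm([
  [[0,0,0,0,0,0.075,1],[0,0,0,-0.21,0,-0.06,1],[0,0,0,-0.21,0,-0.06,1],[0,0,0,-0.25,0,-0.1,1],[0,0,0,-0.25,0,-0.1,1]],
])

```text
clock: 14.4
eef_pos: [417.3, -212.5, 336.8]
eef_rot: [-3.141, 0.001, 2.872]
wrist_force: [-1.3, -0.0, 1.4]
finger_gap: 0.5
finger_force: 0.4
```

Emit:
step_arm([
  [[0,0,0,-0.25,0,-0.12,1],[0,0,0,-0.25,0,-0.13,1],[0,0,0,-0.25,0,-0.06,1],[0,0,0,-0.26,0,-0.06,1],[0,0,0,0,0,0,1]],
])

```text
clock: 14.9
eef_pos: [456.3, -223.2, 351.1]
eef_rot: [-3.141, 0.001, 2.872]
wrist_force: [-0.7, -0.1, 0.5]
finger_gap: 0.6
finger_force: 0.2
```

Run:
```python
from h import *
from cell import optics
tip()
c=optics.camera("side"); cv2.imwrite("pics/g5.png",cv2.resize(c["frame"][110:240,240:380],(640,594),interpolation=cv2.INTER_CUBIC)[:,:,::-1])
```

```text
t 14.90 TCP s -47.4 lat 0.29 z 351.1 F(s,l,z) -0.7 -0.3 0.5 gap 0.64
```

View pics/g5.png

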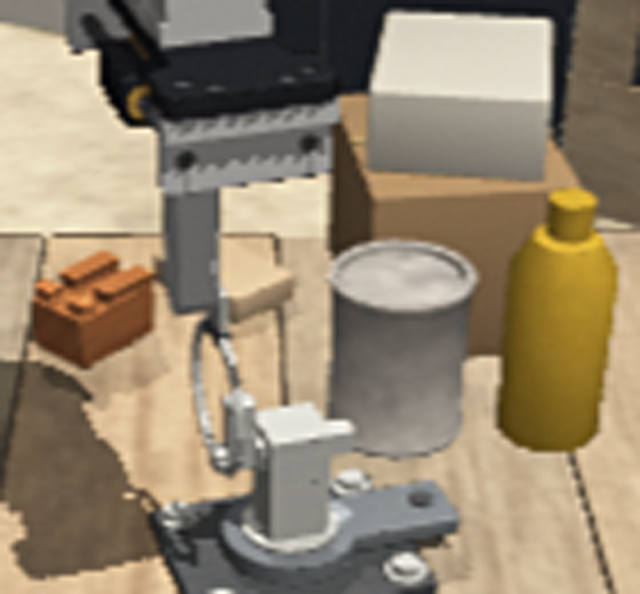

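The ring stands upright, pushed by the fingertip at (195,300). I'll continue over the top.

Emit:
step_arm([
  [[0,0,0,-0.28,0,-0.02,1],[0,0,0,-0.28,0,-0.02,1],[0,0,0,-0.275,0,0.06,1],[0,0,0,-0.275,0,0.1,1],[0,0,0,0,0,0,1]],
])

```text
clock: 15.45
eef_pos: [498.8, -234.9, 345.2]
eef_rot: [3.141, -0.001, 2.872]
wrist_force: [-0.3, -0.4, 1.0]
finger_gap: 0.2
finger_force: 0.2
```

Emit:
step_arm([
  [[0,0,0,-0.24,0,0.14,1],[0,0,0,-0.24,0,0.17,1],[0,0,0,-0.2,0,0.21,1],[0,0,0,-0.19,0,0.23,1],[0,0,0,0,0,0,1]],
])

```text
clock: 15.95
eef_pos: [532.1, -244.1, 314.3]
eef_rot: [3.141, -0.002, 2.872]
wrist_force: [0.2, 0.9, 0.8]
finger_gap: 0.6
finger_force: 0.3
```

Run:
```python
from h import *
from cell import optics
tip()
c=optics.camera("side")
w=pts(c).reshape(-1,3); w=w[~np.isnan(w[:,0])]
a=np.radians(-15.3); h=np.array([np.cos(a),np.sin(a)]); n=np.array([-h[1],h[0]])
q=w-[502,-236,0]; s,l,z=q[:,:2]@h,q[:,:2]@n,q[:,2]
# wire on the -y side: height against s
m=(l<-25)&(l>-45)&(s>-40)&(s<60)&(z>60)&(z<160)
for k in range(-40,60,10):
    mm=m&(s>=k)&(s<k+10)
    if mm.sum(): print(k,mm.sum(),np.median(z[mm]).round(1),np.median(l[mm]).round(1))
```

```text
t 15.95 TCP s 31.2 lat 0.09 z 314.3 F(s,l,z) -0.1 0.9 0.8 gap 0.62
-30 12 78.2 -30.6
-20 12 82.8 -34.8
-10 14 88.3 -36.5
0 13 94.8 -34.6
10 9 99.0 -29.1
```

Emit:
step_arm([
  [[0,0,0,-0.14,0,0.24,1],[0,0,0,-0.13,0,0.25,1],[0,0,0,-0.03,0,0.1,1],[0,0,0,0,0,0,1]],
])

```text
clock: 16.4
eef_pos: [543.2, -247.2, 291.7]
eef_rot: [3.141, -0.001, 2.872]
wrist_force: [-0.4, 0.0, 0.4]
finger_gap: 0.5
finger_force: 0.3
```

```bash
python3 -c "
from h import *
tip()"
```

```text
t 16.40 TCP s 42.7 lat 0.03 z 291.7 F(s,l,z) -0.4 -0.1 0.4 gap 0.45
```

Emit:
step_arm([
  [[0,0,0,-0.03,0,0.08,1],[0,0,0,-0.02,0,0.08,1],[0,0,0,0,0,0,1]],
])

```text
clock: 16.7
eef_pos: [545.1, -247.8, 285.9]
eef_rot: [3.142, -0.0, 2.872]
wrist_force: [-0.2, -0.6, 0.9]
finger_gap: 0.4
finger_force: 0.3
```

```bash
python3 -c "
from h import *
tip()"
```

```text
t 16.70 TCP s 44.6 lat 0.00 z 285.9 F(s,l,z) -0.0 -0.7 0.9 gap 0.44
```

Emit:
step_arm([
  [[0,0,0,-0.01,0,0.05,1],[0,0,0,-0.01,0,0.05,1],[0,0,0,0,0,0,1]],
])

```text
clock: 17.0
eef_pos: [546.0, -248.1, 282.4]
eef_rot: [-3.141, 0.001, 2.872]
wrist_force: [0.9, 0.4, 3.4]
finger_gap: 0.4
finger_force: 1.5
```

Emit:
step_arm([
  [[0,0,0,-0.01,0,0.05,1],[0,0,0,-0.01,0,0.05,1],[0,0,0,0,0,0,1]],
])

```text
clock: 17.3
eef_pos: [546.8, -248.3, 278.5]
eef_rot: [-3.141, 0.001, 2.872]
wrist_force: [2.7, 0.0, 3.3]
finger_gap: 0.4
finger_force: 1.4
```

Emit:
step_arm([
  [[0,0,0,0,0,0.04,1],[0,0,0,0,0,0,1]],
])

```text
clock: 17.5
eef_pos: [546.8, -248.2, 276.7]
eef_rot: [-3.141, 0.001, 2.872]
wrist_force: [4.2, 0.1, 3.6]
finger_gap: 0.2
finger_force: 2.2
```

Emit:
step_arm([
  [[0,0,0,-0.03,0,0.02,1],[0,0,0,0,0,0,1]],
])

```text
clock: 17.7
eef_pos: [547.7, -248.5, 275.5]
eef_rot: [3.141, -0.001, 2.872]
wrist_force: [1.7, -0.2, 3.0]
finger_gap: 0.6
finger_force: 1.7
```

Emit:
step_arm([
  [[0,0,0,0,0,0.04,1],[0,0,0,0,0,0,1]],
])

```text
clock: 17.9
eef_pos: [547.7, -248.5, 273.9]
eef_rot: [3.142, -0.001, 2.872]
wrist_force: [0.1, -0.5, 3.4]
finger_gap: 0.6
finger_force: 1.5
```

```bash
python3 -c "
from h import *
tip()"
```

```text
t 17.90 TCP s 47.4 lat -0.02 z 273.9 F(s,l,z) 0.2 -0.5 3.4 gap 0.65
```

Good: force steady at about 3.4 N. Keep pressing down gently.

Emit:
step_arm([
  [[0,0,0,0,0,0.04,1],[0,0,0,0,0,0.04,1],[0,0,0,0,0,0,1]],
])

```text
clock: 18.2
eef_pos: [547.7, -248.5, 270.7]
eef_rot: [3.142, -0.0, 2.872]
wrist_force: [1.4, -0.3, 3.6]
finger_gap: 0.5
finger_force: 1.4
```

Emit:
step_arm([
  [[0,0,0,0,0,0.04,1],[0,0,0,0,0,0.04,1],[0,0,0,0,0,0,1]],
])

```text
clock: 18.5
eef_pos: [547.9, -248.6, 267.7]
eef_rot: [-3.142, 0.0, 2.872]
wrist_force: [2.0, -0.6, 4.4]
finger_gap: 0.4
finger_force: 2.0
```

Emit:
step_arm([
  [[0,0,0,0,0,0.04,1],[0,0,0,0,0,0.04,1],[0,0,0,0,0,0,1]],
])

```text
clock: 18.8
eef_pos: [547.8, -248.5, 264.4]
eef_rot: [3.142, -0.0, 2.872]
wrist_force: [1.9, -1.5, 3.8]
finger_gap: 0.4
finger_force: 1.9
```

Emit:
step_arm([
  [[0,0,0,0,0,0.04,1],[0,0,0,0,0,0.04,1],[0,0,0,0,0,0,1]],
])

```text
clock: 19.1
eef_pos: [547.6, -248.4, 260.6]
eef_rot: [3.141, -0.002, 2.872]
wrist_force: [0.5, -0.0, 0.7]
finger_gap: 0.3
finger_force: 0.3
```

Emit:
step_arm([
  [[0,0,0,0,0,0.03,1],[0,0,0,0,0,0,1]],
])

```text
clock: 19.3
eef_pos: [547.7, -248.5, 259.9]
eef_rot: [3.141, -0.001, 2.872]
wrist_force: [-0.5, 0.3, 1.2]
finger_gap: 0.9
finger_force: 0.4
```

Emit:
step_arm([
  [[0,0,0,0,0,0.03,1],[0,0,0,0,0,0,1]],
])

```text
clock: 19.5
eef_pos: [547.7, -248.5, 258.8]
eef_rot: [3.142, -0.0, 2.872]
wrist_force: [-1.5, -1.0, 1.4]
finger_gap: 0.7
finger_force: 0.4
```

Emit:
step_arm([
  [[0,0,0,0,0,0.03,1],[0,0,0,0,0,0,1]],
])

```text
clock: 19.7
eef_pos: [547.8, -248.5, 257.7]
eef_rot: [3.142, -0.0, 2.872]
wrist_force: [-0.7, 0.2, 1.0]
finger_gap: 0.6
finger_force: 0.4
```

The force dropped from 4 N to 1 N, so the ring snapped. I'll press 1.5 mm more, then retreat and check.

Emit:
step_arm([
  [[0,0,0,0,0,0.03,1],[0,0,0,0,0,0,1],[0,0,0,0,0,-0.05,1],[0,0,0,0,0,-0.15,1],[0,0,0,0,0,-0.4,1]],
])

```text
clock: 20.2
eef_pos: [547.6, -248.4, 280.1]
eef_rot: [3.141, -0.002, 2.872]
wrist_force: [-0.5, 0.9, -0.2]
finger_gap: 0.7
finger_force: 0.0
```

Emit:
step_arm([
  [[0,0,0,0,0,-0.8,1],[0,0,0,0,0,-0.8,1],[0,0,0,0,0,-0.8,1],[0,0,0,0,0,0,1],[0,0,0,0,0,0,1]],
])

```text
clock: 20.7
eef_pos: [547.6, -248.5, 377.0]
eef_rot: [-3.141, 0.001, 2.872]
wrist_force: [-0.7, 0.2, -0.8]
finger_gap: 0.2
finger_force: 0.0
```

Run:
```python
from h import *
from cell import optics
tip()
c=optics.camera("side"); cv2.imwrite("pics/g6.png",cv2.resize(c["frame"][150:250,220:360],(784,560),interpolation=cv2.INTER_CUBIC)[:,:,::-1])
w=pts(c).reshape(-1,3); w=w[~np.isnan(w[:,0])]
a=np.radians(-15.3); h=np.array([np.cos(a),np.sin(a)]); n=np.array([-h[1],h[0]])
q=w-[502,-236,0]; s,l,z=q[:,:2]@h,q[:,:2]@n,q[:,2]
m=(l<-22)&(l>-45)&(s>-40)&(s<60)&(z>45)&(z<160)
for k in range(-40,60,10):
    mm=m&(s>=k)&(s<k+10)
    if mm.sum(): print(k,mm.sum(),np.median(z[mm]).round(1),np.median(l[mm]).round(1))
m=(s>38)&(s<58)&(abs(l)<12)&(z>35)&(z<120); print("tab",m.sum(),np.median(z[m]))
m=(s>-36)&(s<-16)&(abs(l)<10)&(z>84)&(z<108); print("lug",np.percentile(s[m],[2,50,98]),np.percentile(z[m],98))
```

```text
t 20.70 TCP s 47.3 lat 0.03 z 377.0 F(s,l,z) -0.8 -0.1 -0.8 gap 0.23
-40 1 70.5 -23.1
-30 14 69.1 -28.0
-20 11 67.0 -34.4
-10 15 66.1 -35.9
0 8 64.9 -36.0
10 8 63.3 -30.6
20 5 63.3 -27.4
tab 47 59.832237020496564
lug [-32.85106973 -26.95200668 -18.74838675] 102.16616430994215
```

View pics/g6.png

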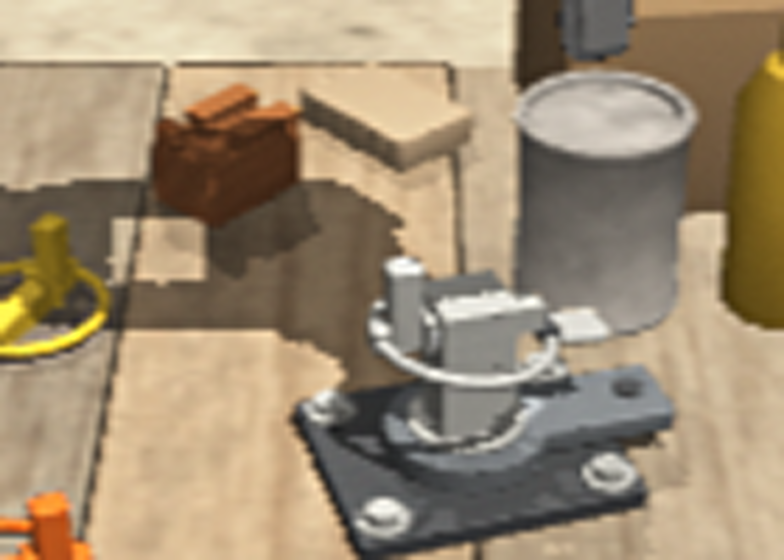

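The ring lies round the post with its tab at (580,322), tilted to about -0.14 rad and holding. The lug is upright, the pin is home, and the gripper is clear, so I'm handing in.

```bash
python3 -c "
from cell import workorder
print(workorder.sign_off())"
```

```text
the job is handed in; nothing more can be done
None
```

The linchpin is fully home in the post with its lug upright, its ring is caught under the pin's end (about -0.14 rad), and the job is handed in, though no verdict came back.

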